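# Lay the big pipette on its raised rest

### The arm

A 7-joint arm with a two-finger parallel gripper is mounted at the origin on the work surface. World frame = base frame: x ahead of the robot, y to its left, z up, the work surface at z = 0. Lengths are in m, angles in rad, forces in N, time in s.
With the tool pointing down it reaches from about 0.4 to 0.85 m from the base axis. Payload 4.5 kg.
Tool frame: the origin (TCP) lies at the very end of the fingers, on their centre line; the grasp point (between the pads) lies 19 mm behind it (tcp_to_grasp is the z of the grasp point in the tool frame, in m); z points along the fingers, y is the line along which they close (so a half turn about z gives the same grasp; the last joint's range is limited). The gripper opens to 88 mm and grips with 3 to 60 N. Pads are 18 mm wide; open, the fingers measure 123 mm over their backs; the gripper's body (75 mm by 187 mm) begins 45 mm behind the grasp point.
Start: joints at [-1.191, 0.689, -0.195, 1.565, 0.157, 0.902, -0.215], TCP at [0.212, 0.588, 0.239] pointing down, gripper open.
Joint ranges: [-3.01, 3.01], [-0.46, 2.08], [-1.47, 1.51], [0.13, 2.56], [-1, 4.14], [0.04, 2.09], [-2.66, 2.66]. Speed limits (rad/s): [2.57, 2.57, 3.14, 3.14, 3.14, 3.14, 3.14].

### API

Orientations are given as a unit quaternion [x, y, z, w].
In Python, from plant import * gives the robot as it stands. The module is installed in compiled form; this text tells all that it offers.
- The arm moves only by the shell command python3 -m jog 'ROWS' [OPENING] [FORCE]. ROWS is JSON, a list that holds one entry, the list of rows, each a list of 6 numbers: the shift along the tool's x, y, z in m, then the turn, a rotation vector about the tool's x, y, z in rad. In form: [[[dx, dy, dz, ax, ay, az], ...]]. A call has 1 to 12 rows; each row shifts and turns the commanded pose from where the row before left it, along the tool's axes as they then stand; what a row does not reach is not made up. A row lasts 1/8 s, in which the tool goes at most 62.5 mm and 10.7 degrees, less where a joint would pass 70% of its speed; a pose out of reach is approached as far as the arm can. A call with a gripper value outside its range is refused whole. OPENING is the finger opening in m, from 0 to 0.0881, set as the call begins (- or left out, the last holds). The fingers move at their own pace and stop on an object; FORCE is the grip in N (left out, the last holds). Time passes only in rows, so rows that do not move let the fingers close. It gives the time, the measured TCP pose, the force, the opening and the grip force at its end, in the units of the state.
- get_state(): the state, without advancing time (a new reading comes with each control period).
- snapshot(name): name is "side" or "top"; returns a dict with "frame" (384x512x3 uint8, red, green, blue), "mtx" (3x3 intrinsics, pixels), "xyz" and "orientation" of the camera in the world. Camera axes: x right, y down, z forward; pixel columns grow to the right and rows downward; lengths in m; the calibration is good to about 2 mm. A picture is of the moment at which its call begins. There is no depth.
- finish_job(): hands the job in; it is judged then, once.
The state is a dict: "clock": time; "q": joint angles; "qd": joint speeds; "joint_torque": joint torques, N m; "tool_pos": TCP position; "eef_rot": TCP orientation; "contact_force": force on the tool from outside, world axes, zero at the start; "moment": the same for the moment, N m; "opening": opening from 0.0 (shut) to 1.0 (fully open); "finger_force": force on a finger pad.
Only numpy, scipy, OpenCV 4.12 (cv2) and the standard library are available. Lean on these libraries where they do the work, as an engineer would, in place of code of your own. Each camera call takes 0.05 s, during which the arm holds its last target. There are 200 camera calls.

### The job

Pick up the larger of the two pipettes lying on the bench and lay it on the raised two-fork pipette rest: lengthwise across both forks, down in both notches, with the middle of its body about midway between the forks and its finger hook still upwards. Which way its nozzle points does not matter. Set it down, do not let it drop, and leave the smaller pipette where it lies.

Things in the scene. Friction and masses are not known exactly. Their poses are not given: they have to be found in the camera images.
- pipette_mid (a point): Larger pipette, loose, white plastic, 238 mm long, 85-170 g, lying on the bench. Point: centre of its body, a block 140 (along its x) x 28 (y) x 30 mm (z, up). A slim nozzle runs on 80 mm at +x, a plunger button 18 mm at -x; a 12 mm finger hook stands on top of the -x end. Grasp across y at mid-body.
- small_mid (a point): Smaller pipette, loose, same build, 178 mm long, lying on the bench: a bystander. Point: centre of its body, 100 (along x) x 18 x 20 mm high.
- rest_seat (a point): Fixed pipette rest: black foot 130 x 90 x 10 mm, two aluminium forks 90 mm apart along its x, plates 10 mm thick (x), 78 wide (y); nothing between them. Flat notch floors 70 mm up, 54 mm wide, 65 at the top; horns 21 mm high. Point: midway between forks, mid-notch, at floor height; z up. A pipette lies along x; seated, the larger one's body centre is 15 mm above.
There are look-alikes about, which are no part of the job. Leave any turquoise look-alike of the part that bears rest_seat alone.

How it is judged:
By the outcome, as a careful person would: the job done as asked, in the order asked, and still so for the second after the job is handed in, with the robot touching nothing.
It also fails if it takes over 35 s, if anything falls off the work surface, if the arm or the gripper's body presses on something with over 40 N, if the wrist force passes 120 N, or if a joint passes its speed limit or range.

## Working session

There is one attempt and no reset: what is moved stays moved. The work goes in short steps, Python scripts to look and compute and a shell command to move; the robot and the scene stay as the last step left them, time stands still between calls to the robot, and variables do not carry over. Pictures are saved under pics/ and viewed, at most 10 in all, crops included, and the job is handed in when it is done.

```bash
mkdir -p pics; python3 - <<'E'
from plant import *
import cv2
for n in("top","side"):
    s=snapshot(n); cv2.imwrite(f"pics/{n}0.png",cv2.resize(s["frame"][:,:,::-1],(800,600),interpolation=cv2.INTER_CUBIC))
    print(n,s["mtx"],s["xyz"],s["orientation"])
st=get_state();print(st["tool_pos"],st["eef_rot"],st["clock"],st["opening"])
E
```

```text
top [[409.89701416   0.         246.75065363]
 [  0.         409.89701416 187.20760018]
 [  0.           0.           1.        ]] [ 0.40578744 -0.03288011  1.0615576 ] [ 0.70873007 -0.70481318  0.02261437 -0.02070406]
side [[368.80661133   0.         258.78337064]
 [  0.         368.80661133 185.47493664]
 [  0.           0.           1.        ]] [ 0.22983608 -0.73257321  0.67426126] [ 0.89343893 -0.12959627  0.07322513 -0.42380393]
[0.21169896 0.58746102 0.23799184] [ 1.72003295e-01  9.85096030e-01 -8.20062645e-04 -7.75254997e-05] 0.1 1.0013631206794218
```

View pics/top0.png

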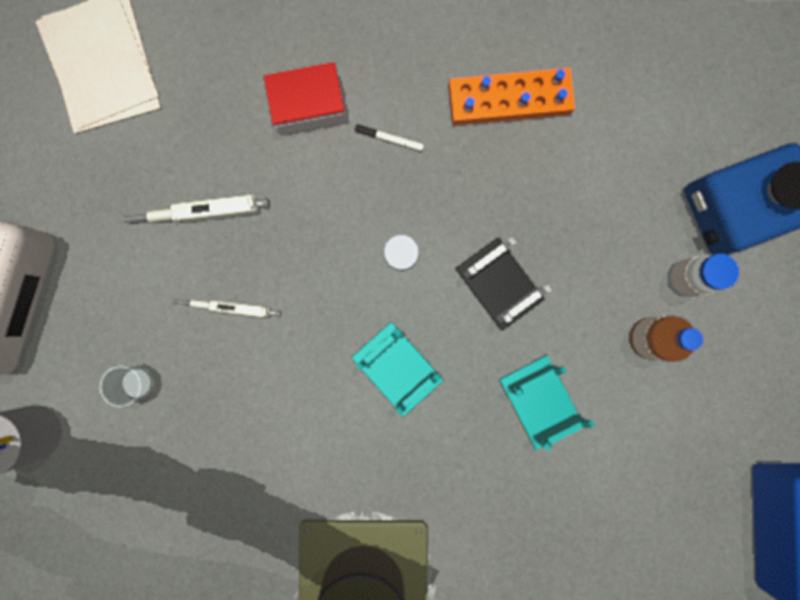

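View pics/side0.png

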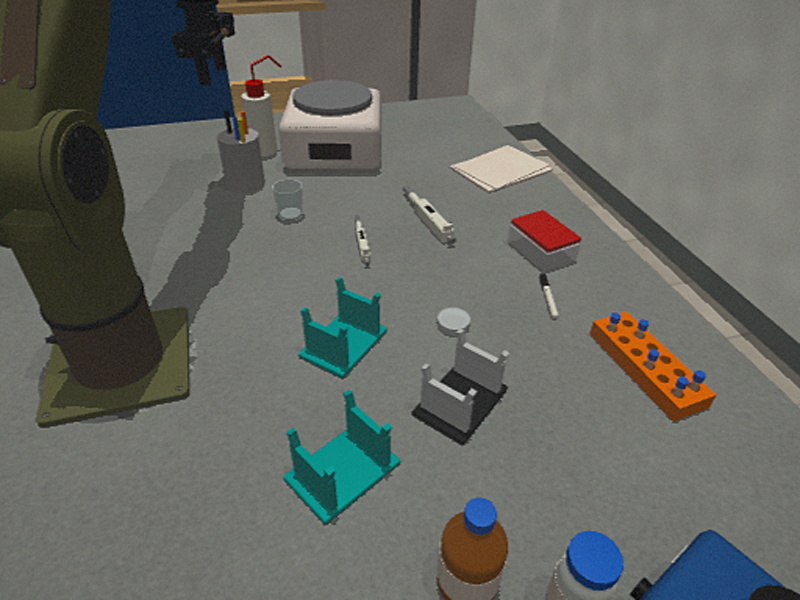

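Top view (800x600): the larger pipette's body runs (172,211)-(257,205) with its nozzle to the left. The black rest is centred near (503,283), with forks at about (490,257) and (525,303). The small pipette is at (235,308). I'll segment and refine.

```bash
cat > h.py <<'E'
from plant import *
import cv2, numpy as np
from scipy.spatial.transform import Rotation as R
def ray(s,uv,z):
    d=R.from_quat(s["orientation"]).apply(np.linalg.inv(s["mtx"])@[uv[0],uv[1],1]); c=np.array(s["xyz"])
    return c+d*(z-c[2])/d[2]
def proj(s,P):
    p=R.from_quat(s["orientation"]).inv().apply(np.atleast_2d(P)-np.array(s["xyz"])); q=p@np.array(s["mtx"]).T
    return q[:,:2]/q[:,2:]
def box(c,th,sx,sy,z):
    a=np.array([[1,1],[1,-1],[-1,-1],[-1,1]])*[sx/2,sy/2]; r=np.array([[np.cos(th),-np.sin(th)],[np.sin(th),np.cos(th)]])
    return np.c_[a@r.T+np.array(c)[:2],np.full(4,z)]
E
python3 - <<'E'
from h import *
s=snapshot("top"); f=s["frame"].astype(int); k=.64
# pipette
g=f.min(2); m=np.zeros(g.shape,np.uint8); m[115:150,70:180]=(g[115:150,70:180]>165)
n,l,st,c=cv2.connectedComponentsWithStats(m); i=1+np.argmax(st[1:,4])
ys,xs=np.nonzero(l==i); r=cv2.minAreaRect(np.c_[xs,ys].astype(np.float32)); print("pip",r,st[i])
# foot
h=f.max(2); m=np.zeros(g.shape,np.uint8); m[150:212,288:352]=h[150:212,288:352]<70
n,l,st,c=cv2.connectedComponentsWithStats(m); i=1+np.argmax(st[1:,4])
ys,xs=np.nonzero(l==i); r2=cv2.minAreaRect(np.c_[xs,ys].astype(np.float32)); b=cv2.boxPoints(r2); print("foot",r2,[ray(s,p,.01)[:2].round(4) for p in b])
def crop(x0,y0,x1,y1,w,h): return cv2.resize(s["frame"][y0:y1,x0:x1,::-1],(w,h),interpolation=cv2.INTER_NEAREST)
a=crop(70,110,180,150,800,291); q=crop(285,145,357,172+43,308,300); 
z=np.zeros((600,800,3),np.uint8); z[:291]=a; z[300:,:308]=q; cv2.imwrite("pics/c1.png",z)
print([ray(s,p,.03)[:2].round(4) for p in cv2.boxPoints(r)])
E
```

```text
pip ((127.44880676269531, 133.06483459472656), (10.515711784362793, 67.82634735107422), 83.2901611328125) [ 94 125  68  16 565]
foot ((319.6999816894531, 181.10000610351562), (48.19999313354492, 33.79999542236328), 53.13010025024414) [array([ 0.5103, -0.1512]), array([ 0.5634, -0.2212]), array([ 0.464 , -0.2951]), array([ 0.4115, -0.2252])]
[array([0.6078, 0.3554]), array([0.6292, 0.1848]), array([0.6024, 0.1811]), array([0.5811, 0.3515])]
```

View pics/c1.png

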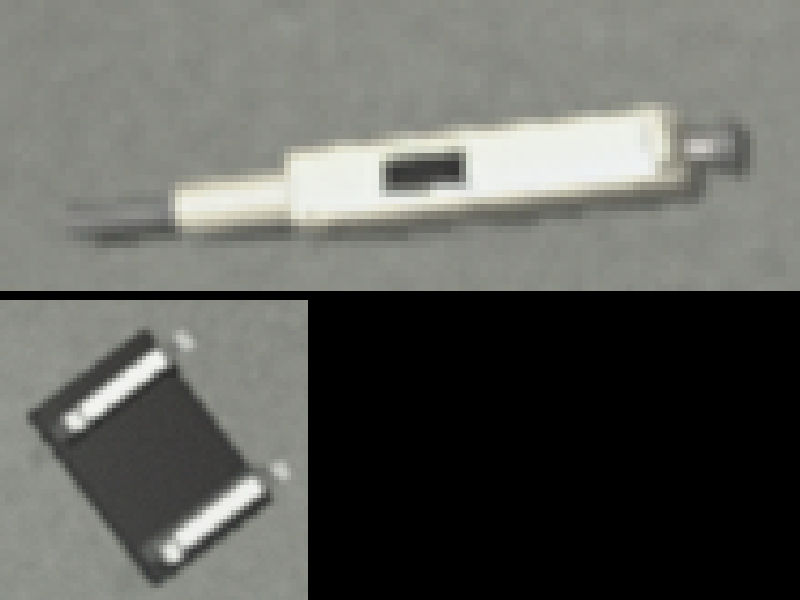

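Crop: the body spans crop x 288-682, centre about (487,168). The horn tops are fork 1 (75,422)/(185,342) and fork 2 (172,552)/(280,470). I'll convert these and check them with a wireframe in both cameras.

```bash
python3 - <<'E'
from h import *
s=snapshot("top"); d=snapshot("side")
A=lambda u,v:(70+u/7.27-.5,110+v/7.27-.5); B=lambda u,v:(285+u/4.28-.5,145+(v-300)/4.28-.5)
l=ray(s,A(290,190),.025);r=ray(s,A(682,147),.025); p=(l+r)/2; tp=np.arctan2(*(l-r)[1::-1]); print("pip",p,np.degrees(tp),np.linalg.norm(l-r))
H=[ray(s,B(*q),.091) for q in((75,422),(185,342),(172,552),(280,470))]
c=np.mean(H,0); v=(H[0]+H[1]-H[2]-H[3])/2; tr=np.arctan2(v[1],v[0]); w=(H[1]+H[3]-H[0]-H[2])/2
print("rest",c,np.degrees(tr),np.linalg.norm(v),np.degrees(np.arctan2(w[1],w[0]))-90,np.linalg.norm(w))
np.save("est.npy",[p[0],p[1],tp,c[0],c[1],tr])
out=[]
for S,(a,b) in((s,((70,110,180,165),(285,145,365,215))),(d,((240,105,320,165),(250,200,340,285)))):
    for k,(x0,y0,x1,y1) in enumerate((a,b)):
        sc=min(400/(x1-x0),300/(y1-y0)); im=cv2.resize(S["frame"][y0:y1,x0:x1,::-1],None,fx=sc,fy=sc)
        bs=[box(p,tp,.14,.028,z) for z in(0,.03)] if k==0 else [box(c,tr,.13,.09,.01)]+[box(c+[e*.045*np.cos(tr),e*.045*np.sin(tr),0],tr,.01,.078,.091) for e in(1,-1)]
        for q in bs: cv2.polylines(im,[np.int32((proj(S,q)+.5-[x0,y0])*sc)],True,(0,0,255),1)
        t=np.zeros((300,400,3),np.uint8); t[:im.shape[0],:im.shape[1]]=im[:300,:400]; out.append(t)
cv2.imwrite("pics/w1.png",np.vstack([np.hstack(out[:2]),np.hstack(out[2:])]))
print(get_state()["clock"])
E
```

```text
pip [0.60724887 0.24699626 0.025     ] 96.68350537517561 0.138123115320964
rest [ 0.48669812 -0.22377231  0.091     ] 36.462226128711855 0.0889733288209067 -143.23414361793513 0.0759589510052762
0.25
```

View pics/w1.png

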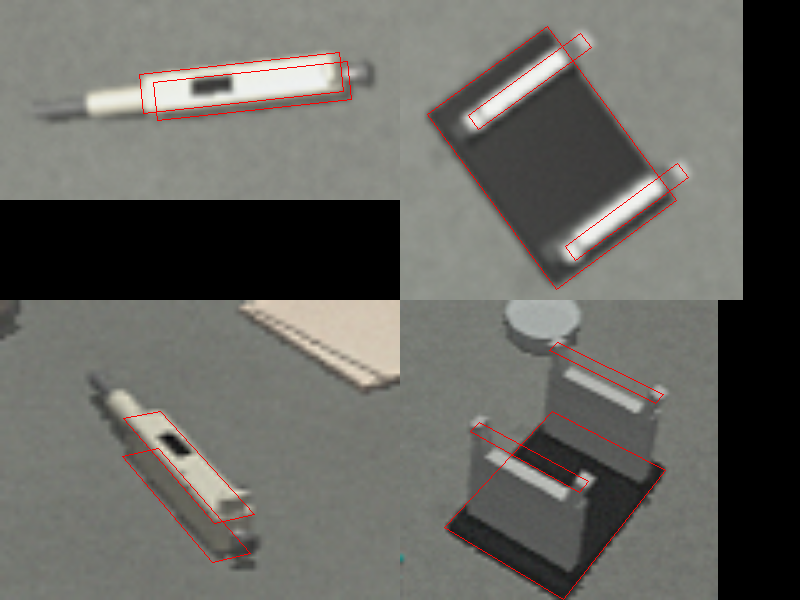

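The wireframe fits in both views. Pipette is at about (0.605, 0.247) with yaw 96.7°, and the rest seat is at (0.487, -0.224) with yaw 36.5°. Moving in, skirting the scale.

```bash
python3 -m jog '[[[-0.042,-0.0352,-0.008,0,0,0],[-0.042,-0.0352,-0.008,0,0,0],[-0.042,-0.0352,-0.008,0,0,0],[-0.042,-0.0352,-0.008,0,0,0],[-0.042,-0.0352,-0.008,0,0,0],[-0.046,-0.002,0.01,0,0,0],[-0.046,-0.002,0.01,0,0,0],[-0.046,-0.002,0.01,0,0,0],[-0.046,-0.002,0.01,0,0,0],[-0.046,-0.002,0.01,0,0,0],[-0.046,-0.002,0.01,0,0,0],[0,0,0,0,0,0]]]' 0.0881
python3 -m jog '[[[0,0,0,0,0,0.158],[0,0,0,0,0,0.158],[0,0,0,0,0,0.158],[0,0,0,0,0,0.158],[0,0,0,0,0,0.158],[0,0,0,0,0,0.158],[0,0,0,0,0,0.158],[0,0,0,0,0,0],[0,0,0,0,0,0]]]'
cat > w.py <<'E'
from h import *
import sys
s=get_state(); M=R.from_quat(s["eef_rot"]); m=M.as_matrix()
tx,ty,tz,yaw=map(float,sys.argv[1:5])
x=np.array([np.cos(np.radians(yaw)),np.sin(np.radians(yaw)),0]); z=np.array([0,0,-1.]); T=R.from_matrix(np.c_[x,np.cross(z,x),z])
print("pos",s["tool_pos"],"t",s["clock"],"shift now-axes",(m.T@(np.array([tx,ty,tz])-s["tool_pos"])).round(4),"turn",(M.inv()*T).as_rotvec().round(4),"F",np.round(s["contact_force"],1),s["opening"],s["finger_force"])
E
python3 w.py .605 .247 .005 96.7
```

```text
clock: 1.75
tool_pos: [0.6083, 0.2425, 0.2171]
eef_rot: [0.175, 0.985, -0.001, 0.001]
contact_force: [-0.6, -0.1, 0.3]
opening: 1.0
finger_force: 0.0
clock: 2.88
tool_pos: [0.6048, 0.247, 0.2188]
eef_rot: [0.663, 0.749, 0.0, -0.0]
contact_force: [0.1, 0.5, 0.6]
opening: 1.002
finger_force: 0.0
pos [0.60475857 0.24702073 0.21881576] t 2.875 shift now-axes [-2.000e-04  3.000e-04  2.138e-01] turn [-0.0003 -0.0005  0.0055] F [0.1 0.5 0.6] 1.0021914428711984 0.0
```

```bash
python3 -m jog '[[[0,0,0.03,0,0,0.005],[0,0,0.03,0,0,0],[0,0,0.03,0,0,0],[0,0,0.03,0,0,0],[0,0,0.03,0,0,0],[0,0,0.02,0,0,0],[0,0,0,0,0,0],[0,0,0,0,0,0]]]'
python3 - <<'E'
from h import *
d=snapshot("side"); t=snapshot("top")
a=cv2.resize(d["frame"][90:180,230:340,::-1],(400,327)); b=cv2.resize(t["frame"][100:190,70:180,::-1],(400,327))
cv2.imwrite("pics/g1.png",np.hstack([a,b]))
E
python3 w.py .605 .247 .005 96.7
```

```text
clock: 3.88
tool_pos: [0.6062, 0.2468, 0.0498]
eef_rot: [0.666, 0.746, 0.001, 0.0]
contact_force: [-1.0, -0.5, 1.0]
opening: 0.996
finger_force: 0.0
pos [0.6063141  0.2468252  0.05009086] t 3.975 shift now-axes [ 0.0003 -0.0014  0.0451] turn [ 0.0024 -0.0008 -0.0028] F [-0.  -0.4  0.6] 0.9980619502601736 0.0
```

View pics/g1.png

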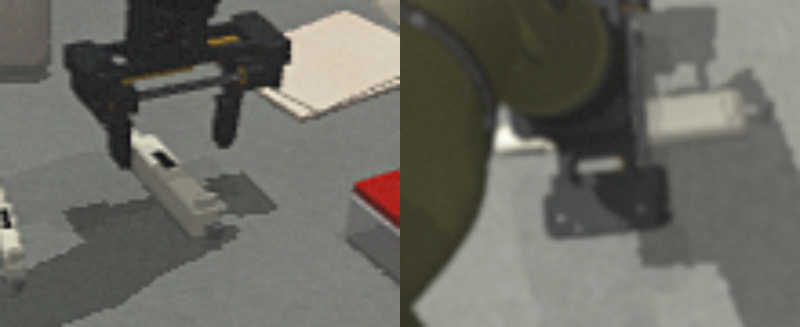

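The side view shows the fingers straddling the body near its middle, nozzle at the far left. Descend, grip and lift.

```bash
python3 -m jog '[[[0,0,0.015,0,0,0],[0,0,0.015,0,0,0],[0,0,0.009,0,0,0],[0,0,0.005,0,0,0],[0,0,0,0,0,0],[0,0,0,0,0,0]]]'
python3 -m jog '[[[0,0,0,0,0,0],[0,0,0,0,0,0],[0,0,0,0,0,0],[0,0,0,0,0,0],[0,0,0,0,0,0],[0,0,0,0,0,0],[0,0,0,0,0,0],[0,0,0,0,0,0]]]' 0.01 25
python3 w.py .605 .247 .205 96.7
```

```text
clock: 4.72
tool_pos: [0.6057, 0.2466, 0.0051]
eef_rot: [0.666, 0.746, 0.0, 0.0]
contact_force: [-0.1, -1.1, -0.5]
opening: 0.997
finger_force: 0.0
clock: 5.72
tool_pos: [0.6056, 0.2465, 0.0048]
eef_rot: [0.666, 0.746, 0.0, 0.0]
contact_force: [0.2, 0.6, -0.5]
opening: 0.319
finger_force: 25.0
pos [0.60557034 0.24647856 0.00477801] t 5.725 shift now-axes [ 0.0006 -0.0004 -0.2002] turn [ 0.0005 -0.0001 -0.0029] F [ 0.2  0.6 -0.5] 0.3189372798681797 24.9998074863106
```

```bash
python3 -m jog '[[[0,0,-0.01,0,0,0],[0,0,-0.02,0,0,0],[0,0,-0.03,0,0,0],[0,0,-0.03,0,0,0],[0,0,-0.03,0,0,0],[0,0,-0.03,0,0,0],[0,0,-0.03,0,0,0],[0,0,-0.02,0,0,0],[0,0,0,0,0,0]]]'
python3 -m jog '[[[-0.02,-0.0084,0,0,0,0],[-0.0378,-0.0144,0,0,0,0],[-0.042,-0.0159,0,0,0,0],[-0.042,-0.0159,0,0,0,0],[-0.042,-0.0159,0,0,0,0],[-0.042,-0.0159,0,0,0,0],[-0.042,-0.0159,0,0,0,0],[-0.042,-0.0159,0,0,0,0],[-0.042,-0.0159,0,0,0,0],[-0.042,-0.0159,0,0,0,0],[-0.037,-0.0144,0,0,0,0],[-0.02,-0.0084,0,0,0,0]]]'
python3 -m jog '[[[0,0,0,0,0,0.07],[0,0,0,0,0,0.13],[0,0,0,0,0,0.13],[0,0,0,0,0,0.13],[0,0,0,0,0,0.13],[0,0,0,0,0,0.13],[0,0,0,0,0,0.13],[0,0,0,0,0,0.13],[0,0,0,0,0,0.07],[0,0,0,0,0,0],[0,0,0,0,0,0]]]'
python3 - <<'E'
from h import *
d=snapshot("side"); t=snapshot("top")
a=cv2.resize(d["frame"][110:290,210:370,::-1],(400,450)); b=cv2.resize(t["frame"][90:270,230:390,::-1],(400,450))
cv2.imwrite("pics/g2.png",np.hstack([a,b]))
E
python3 w.py .487 -.224 .075 36.5
```

```text
clock: 6.85
tool_pos: [0.6064, 0.2468, 0.2077]
eef_rot: [0.666, 0.746, 0.002, 0.001]
contact_force: [-0.2, -0.5, -1.2]
opening: 0.318
finger_force: 25.0
clock: 8.35
tool_pos: [0.4832, -0.2236, 0.2043]
eef_rot: [0.667, 0.745, -0.001, -0.0]
contact_force: [1.8, -0.5, -1.3]
opening: 0.317
finger_force: 25.0
clock: 9.72
tool_pos: [0.4847, -0.2209, 0.2045]
eef_rot: [0.95, 0.313, -0.0, -0.0]
contact_force: [-0.3, -0.1, -2.4]
opening: 0.315
finger_force: 25.0
pos [ 0.48480142 -0.22101187  0.20461323] t 9.825 shift now-axes [-0.      0.0038  0.1296] turn [-0.0004 -0.0001 -0.0015] F [-0.4 -0.  -1.1] 0.3206696501752534 24.99972281511873
```

View pics/g2.png

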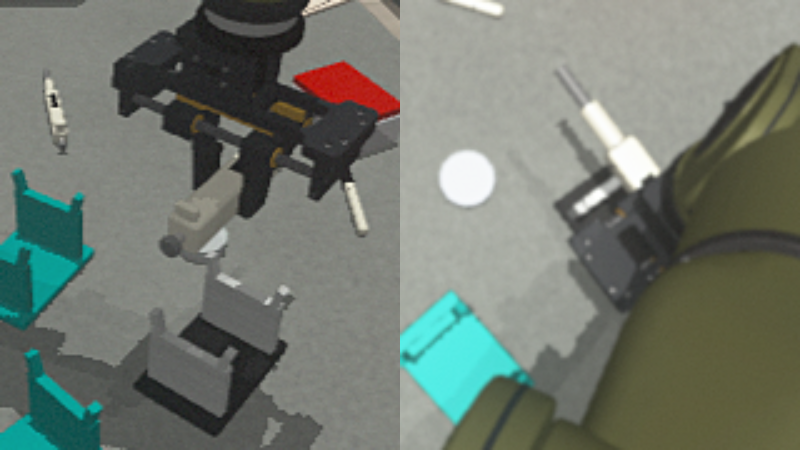

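The pipette is held level, hook up, above the black rest. I'll measure its axial offset in the grip from the body shoulder (top, crop (224,146)) and the button (side, crop (170,245)).

```bash
python3 - <<'E'
from h import *
t=snapshot("top"); d=snapshot("side"); st=get_state(); p=np.array(st["tool_pos"]); x=R.from_quat(st["eef_rot"]).as_matrix()[:,0]
a=ray(t,(319.1,147.9),p[2]+.025)-p; b=ray(d,(277.5,207.5),p[2]+.01)-p
y=R.from_quat(st["eef_rot"]).as_matrix()[:,1]
print("shoulder",a@x,a@y,"(70)  button",b@x,b@y,"(-86)")
for o in(0,):
    print(proj(t,p+x*.07+[0,0,.025]),proj(d,p-x*.088+[0,0,.01]))
E
```

```text
shoulder 0.0657745634870059 0.0006999635613052693 (70)  button -0.07846966604189817 -0.0033365822808789163 (-86)
[[317.59063834 146.44346633]] [[276.07017398 211.05354631]]
```

Offset is within a few mm. Lowering.

```bash
python3 -m jog '[[[0,0.0038,0.01,0,0,0],[0,0,0.02,0,0,0],[0,0,0.025,0,0,0],[0,0,0.025,0,0,0],[0,0,0.02,0,0,0],[0,0,0.012,0,0,0],[0,0,0,0,0,0],[0,0,0,0,0,0]]]'
python3 w.py .487 -.224 .075 36.5
python3 -m jog '[[[0,0,0.004,0,0,0],[0,0,0.004,0,0,0],[0,0,0.003,0,0,0],[0,0,0.002,0,0,0],[0,0,0.002,0,0,0],[0,0,0,0,0,0],[0,0,0,0,0,0]]]'
python3 w.py .487 -.224 .075 36.5
python3 - <<'E'
from h import *
d=snapshot("side"); 
cv2.imwrite("pics/g3.png",cv2.resize(d["frame"][160:290,230:370,::-1],(640,594),interpolation=cv2.INTER_CUBIC))
E
```

```text
clock: 10.92
tool_pos: [0.4876, -0.2244, 0.0932]
eef_rot: [0.95, 0.312, 0.0, 0.0]
contact_force: [-0.4, -0.3, -0.9]
opening: 0.32
finger_force: 25.0
pos [ 0.48761718 -0.22444856  0.09316806] t 10.925 shift now-axes [-0.0002 -0.0007  0.0182] turn [ 0.0009 -0.0005 -0.0023] F [-0.4 -0.3 -0.9] 0.32023140484088203 24.999775984324515
clock: 11.8
tool_pos: [0.4872, -0.2242, 0.0777]
eef_rot: [0.95, 0.312, 0.0, -0.0]
contact_force: [0.7, -0.1, -2.5]
opening: 0.315
finger_force: 25.0
pos [ 0.48723549 -0.2241681   0.07770882] t 11.8 shift now-axes [-0.0001 -0.0003  0.0027] turn [ 0.     -0.0001 -0.0022] F [ 0.7 -0.1 -2.5] 0.31541641383132696 24.99981599394232
```

View pics/g3.png

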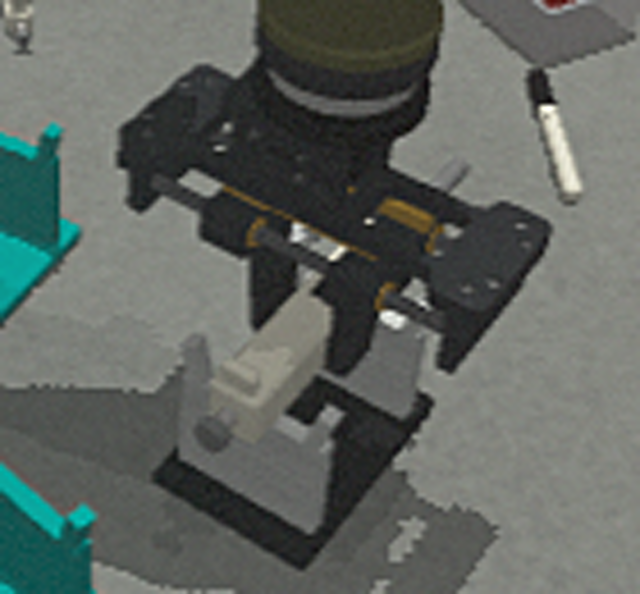

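The body is inside the notches but looks left of centre in the near fork. I'll overlay the expected seat to check.

```bash
python3 - <<'E'
from h import *
d=snapshot("side"); e=np.load("est.npy"); sc=594/130
im=cv2.resize(d["frame"][160:290,230:370,::-1],(640,594),interpolation=cv2.INTER_CUBIC)
st=get_state(); p=np.array(st["tool_pos"]); tr=e[5]; c=np.array([e[3],e[4],0])
def dr(q,col): cv2.polylines(im,[np.int32((proj(d,q)+.5-[230,160])*sc)],True,col,1)
u=np.array([np.cos(tr),np.sin(tr),0])
for k in(1,-1):
    dr(box(c+k*.045*u,tr,.01,.054,.07),(0,255,0)); dr(box(c+k*.045*u,tr,.01,.078,.091),(0,255,255))
dr(box(c,tr,.13,.09,.01),(255,0,0))
for z in(-.005,.025): dr(box(p,tr,.14,.028,p[2]+z),(0,0,255))
cv2.imwrite("pics/g4.png",im)
E
```

```text
(no output)
```

View pics/g4.png

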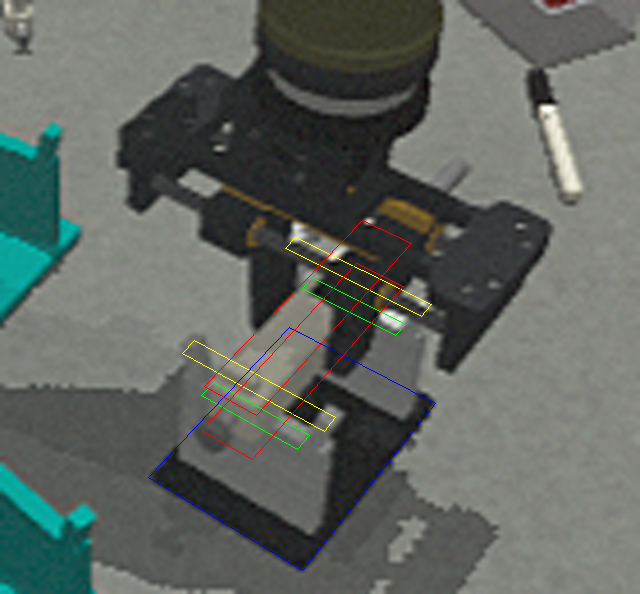

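Laterally centred and axially within a few mm. Final lowering.

```bash
python3 -m jog '[[[0,0,0.001,0,0,0],[0,0,0.001,0,0,0],[0,0,0,0,0,0],[0,0,0,0,0,0]]]'
python3 -m jog '[[[0,0,0.001,0,0,0],[0,0,0,0,0,0],[0,0,0,0,0,0]]]'
python3 -m jog '[[[0,0,0.001,0,0,0],[0,0,0,0,0,0],[0,0,0,0,0,0]]]'
```

```text
clock: 12.4
tool_pos: [0.4872, -0.2241, 0.0757]
eef_rot: [0.95, 0.312, 0.0, -0.0]
contact_force: [-0.6, -1.2, -1.2]
opening: 0.316
finger_force: 25.0
clock: 12.78
tool_pos: [0.4873, -0.2242, 0.0747]
eef_rot: [0.95, 0.312, 0.0, 0.0]
contact_force: [-0.3, -0.2, -0.3]
opening: 0.317
finger_force: 25.0
clock: 13.15
tool_pos: [0.4873, -0.2242, 0.0747]
eef_rot: [0.95, 0.312, 0.0, 0.0]
contact_force: [-1.9, 0.7, 9.5]
opening: 0.314
finger_force: 25.0
```

Contact (+9.5 N) came at the expected height. Release to about 60 mm opening, then rise.

```bash
python3 -m jog '[[[0,0,0,0,0,0],[0,0,0,0,0,0],[0,0,0,0,0,0],[0,0,0,0,0,0],[0,0,0,0,0,0],[0,0,0,0,0,0]]]' 0.06
python3 -m jog '[[[0,0,-0.005,0,0,0],[0,0,-0.01,0,0,0],[0,0,-0.02,0,0,0],[0,0,-0.03,0,0,0],[0,0,-0.03,0,0,0],[0,0,-0.03,0,0,0],[0,0,-0.02,0,0,0],[0,0,0,0,0,0]]]'
python3 -m jog '[[[0.03,0.03,0,0,0,0],[0.03,0.04,0,0,0,0],[0.03,0.04,0,0,0,0],[0.03,0.04,0,0,0,0],[0,0,0,0,0,0],[0,0,0,0,0,0]]]'
python3 - <<'E'
from h import *
d=snapshot("side"); t=snapshot("top")
a=cv2.resize(d["frame"][160:290,230:370,::-1],(400,371),interpolation=cv2.INTER_CUBIC); b=cv2.resize(t["frame"][115:245,250:390,::-1],(400,371),interpolation=cv2.INTER_CUBIC)
cv2.imwrite("pics/g5.png",np.hstack([a,b]))
E
```

```text
clock: 13.9
tool_pos: [0.4872, -0.2241, 0.0737]
eef_rot: [0.95, 0.312, 0.0, -0.0]
contact_force: [-0.4, -0.3, -0.0]
opening: 0.683
finger_force: 0.0
clock: 14.9
tool_pos: [0.488, -0.2246, 0.2205]
eef_rot: [0.95, 0.312, 0.002, 0.001]
contact_force: [0.1, 0.1, -0.4]
opening: 0.681
finger_force: 0.0
clock: 15.65
tool_pos: [0.6712, -0.2735, 0.2173]
eef_rot: [0.95, 0.312, -0.001, -0.001]
contact_force: [-0.0, -0.4, 0.8]
opening: 0.678
finger_force: 0.0
```

View pics/g5.png

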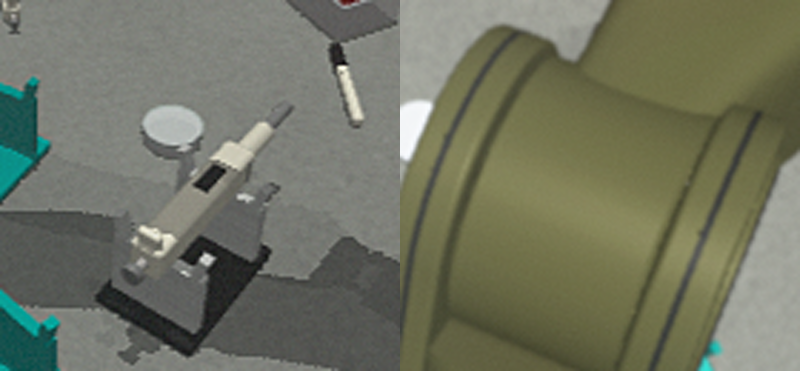

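Side view: the pipette lies across both forks, hook up, robot clear of it. I'll check axially from the shoulder (236,152) and the end's bottom right corner (155,275).

```bash
python3 - <<'E'
from h import *
d=snapshot("side"); e=np.load("est.npy"); k=400/140; tr=e[5]; u=np.array([np.cos(tr),np.sin(tr)]);v=np.array([-u[1],u[0]])
f=lambda a,b,z: (lambda w:((w@u).round(4),(w@v).round(4)))(ray(d,(230+a/k-.5,160+b/k-.5),z)[:2]-e[3:5])
print("shoulder",f(236,152,.1),"end corner",f(155,275,.07))
print("fork horns: near L,R; far R",f(122,215,.091),f(207,260,.091),f(270,188,.091))
E
```

```text
shoulder (np.float64(0.063), np.float64(0.0001)) end corner (np.float64(-0.0593), np.float64(-0.0056))
fork horns: near L,R; far R (np.float64(-0.0415), np.float64(0.0376)) (np.float64(-0.0403), np.float64(-0.0366)) (np.float64(0.0526), np.float64(-0.0375))
```

Body midpoint is about +2 mm against a fork midpoint of about +5 mm, so it's well centred.

```bash
python3 -c "
from plant import *
print(finish_job())"
```

```text
the job is handed in; nothing more can be done
None
```

The larger pipette now lies across both forks of the black rest, in both notches with its hook up and its body centred to within a few mm by camera; I never went near the smaller pipette or the turquoise look-alikes, and the job was handed in at about 16 s.

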